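# Hang the slide rack on the drip stand

### The arm

A 6-joint arm with a two-finger parallel gripper is mounted at the origin on a cart in front of the work surface, level with it; the furniture and walls round the work are solid. World frame = base frame: x ahead of the robot, y to its left, z up, the work surface at z = 0. Lengths are in mm, angles in rad, forces in N, time in s.
With the tool pointing down it reaches from about 400 to 925 mm from the base axis. Payload 12.5 kg.
Tool frame: the origin (TCP) lies midway between the tips of the shut fingers; the grasp point (between the pads) lies 19 mm behind it; y points along the fingers, x is the direction in which the jaws open and shut, and the axes are right-handed (so a half turn about y gives the same grasp; the last joint's range is limited). The gripper opens to 95 mm and grips with 3 to 60 N. Pads are 20 mm wide; open, the fingers measure 119 mm over their backs; the gripper's body (75 mm by 180 mm) begins 59 mm behind the grasp point.
Start: joints at [-1.437, 0.491, 1.559, -0, 1.092, -0.106], TCP at [148.465, -607.132, 174.761] pointing down, gripper open.
Joint ranges: [-3.1, 3.1], [-0.84, 2.19], [0.05, 2.79], [-1.13, 4.28], [0.06, 2.93], [-2.69, 2.69]. Speed limits (rad/s): [2.22, 2.22, 2.79, 3.14, 3.14, 3.14].

### API

Orientations are given as [roll, pitch, yaw] about the fixed x, y, z axes, in that order (R = Rz(yaw) Ry(pitch) Rx(roll)).
In Python, from cell import env, vision, job gives the robot as it stands.
- The arm moves only by the shell command python3 -m crank 'ROWS' [OPENING]. ROWS is JSON, a list of rows, each a list of 6 numbers: the shift along the tool's x, y, z in mm, then the turn, a rotation vector about the tool's x, y, z in degrees. In form: [[x, y, z, rx, ry, rz], ...]. A call has 1 to 5 rows; each row is the pose to reach, as a shift and turn from the pose measured when the call began, along the tool's axes at that moment; what a row does not reach only later rows make up. A row lasts 1/10 s, in which the tool goes at most 50 mm and 8.59 degrees, less where a joint would pass 70% of its speed; a pose out of reach is approached as far as the arm can. A call with a gripper value outside its range is refused whole. OPENING is the opening, from 0 (shut) to 1 (fully open), set as the call begins (- or left out, the last holds). The fingers move at their own pace and stop on an object; the grip force is fixed at half the most. Time passes only in rows, so rows that repeat a pose let the fingers close. It gives the time, the measured TCP pose, the force and the opening at its end, in the units of the state.
- env.state(): the state, without advancing time (a new reading comes with each control period).
- vision.read_camera(name): name is "side" or "top" or "wrist"; returns (picture, depth): 480x640x3 uint8, blue, green, red; 480x640 float32, mm along the optical axis (not along the pixel's ray), 0 where there is no reading.
- vision.calibration(name): a dict with "vertical_fov" (degrees; the focal length in pixels is half the picture's height over the tangent of half this angle, whatever the lens; pixels are square), "cx", "cy" (the principal point, pixels), "pose" (4x4, takes a point from camera to world coordinates). Camera axes: x right, y down, z forward; pixel columns grow to the right and rows downward; lengths in mm; the calibration is good to about 2 mm. A picture is of the moment at which its call begins: read the wrist's pose just before it. calibration takes no time and is no camera call; for the wrist camera it gives the pose at the moment of the call.
- job.job_done(): hands the job in, once; it reports no verdict.
The state is a dict: "t": time; "joints": joint angles; "qvel": joint speeds; "tau": joint torques, N m; "eef_pos": TCP position; "tcp_rot": TCP orientation; "ft_force": force on the tool from outside, world axes, zero at the start; "moment": the same for the moment, N m; "opening": opening from 0.0 (shut) to 1.0 (fully open).
Only numpy, scipy, OpenCV 4.12 (cv2) and the standard library are available. Lean on these libraries where they do the work, as an engineer would, in place of code of your own. Each camera call takes 0.05 s, during which the arm holds its last target.

### The job

Two wire slide racks stand on the worktop. Hang the one that is full of glass slides on the drip stand's hook: keep it upright, bring the loop of its handle in sideways over the hook's upturned tip, let it down into the hook behind the tip and let go, so that it hangs still above the tray. Leave the empty rack standing where it is.

Things in the scene. Friction and masses are not known exactly. Their poses are not given: they have to be found in the camera images.
- rack_grip (a point): Centre of the black grip, 14 (x) x 26 (y) x 36 (z) mm, on top of the FULL slide rack: steel frame 60 (x) x 88 (y) x 30 mm holding six upright glass slides with white ends; 0.2 kg. 145 mm above the rack's underside. z up, y along the wire loop's plane, x square to it. Rack works either way round. Below the grip a 22 mm stem leads to the loop.
- rack_eye (a point): Underside of the peak of the full rack's wire loop, which shall rest on the hook: 42.5 mm straight below rack_grip, same axes. The loop is an arch of 5 mm wire in the y-z plane; its open window reaches from the slides' tops, 62 mm below this point, up to it, is 48 mm wide near the top and 89 mm wide 55 mm lower.
- hook (a point): Top of the 8 mm rod in mid throat of the fixed stand's J-hook, 160 mm above the worktop. x level along the rod from tip to post, y across, z up. Rod level 20 mm each way; at -x it turns up to a tip 32 mm off, 15 mm above the throat; at +x it climbs 9 mm to the post, 115 mm off. Nothing is higher than the tip. Tray 153 (x) x 253 (y) x 20 mm centred below.
- spare_grip (a point): Centre of the black grip of the EMPTY slide rack, of the same kind and size but with no slides; 145 mm above its underside. It stands loose on the worktop.

How it is judged (in metres and radians):
At the end, for the whole second after the job is handed in: The full rack hangs on the hook: the peak of its loop is on the rod, 28 mm tipward to 40 mm postward of the throat's middle, within 15 mm across and -6 to +12 mm of the rod's top; rack within 17 degrees of upright, under 0.1 m/s, released (x of rack_eye in the frame of hook between -0.028 and 0.04 m and y of rack_eye in the frame of hook between -0.015 and 0.015 m and z of rack_eye in the frame of hook between -0.006 and 0.012 m and angle between rack_grip's own z axis and vertical below 0.3 rad and linear speed of rack below 0.1 m/s); the robot touches nothing.
It fails at once if the empty rack is moved more than 30 mm (distance of spare_grip from where it was at the start of the episode above 0.03 m).
It fails at once if the full rack is tipped more than 45 degrees (angle between rack_grip's own z axis and vertical above 0.785 rad).
It also fails if it takes over 51 s, if anything falls off the work surface, if the arm or the gripper's body presses on something with over 40 N, if the wrist force passes 120 N, or if a joint passes its speed limit or range.

## Working session

There is one attempt and no reset: what is moved stays moved. The work goes in short steps, Python scripts to look and compute and a shell command to move; the robot and the scene stay as the last step left them, time stands still between calls to the robot, and variables do not carry over. Pictures are saved under pics/ and viewed, and the job is handed in when it is done.

```bash
ls; mkdir -p pics
python3 - <<'E'
from cell import env, vision, job
import cv2,numpy as np
s=env.state();print(s)
for n in ("side","top","wrist"):
    c=vision.calibration(n);print(n,c["vertical_fov"],c["cx"],c["cy"],np.round(c["pose"],3).tolist())
    p,d=vision.read_camera(n);cv2.imwrite(f"pics/{n}0.png",p);np.save(f"/tmp/{n}0.npy",d);print((d>0).mean())
E
```

```text
pics
{'t': 0.0, 'joints': array([-1.43660121e+00,  4.91558419e-01,  1.55940455e+00, -8.33430891e-06,
        1.09167024e+00, -1.05576687e-01]), 'qvel': array([ 0.00013697,  0.00133942,  0.00031237, -0.00062569,  0.00054122,
        0.0007431 ]), 'tau': array([ 3.94474497e-03, -6.12643290e+01, -2.58180660e+01,  6.93969755e-02,
        4.83018591e-02, -1.09480895e-04]), 'eef_pos': array([ 148.42523883, -606.85746439,  174.17793157]), 'tcp_rot': array([-1.57069402e+00,  1.03554215e-03, -1.33102062e+00]), 'ft_force': array([-0.03449307, -0.35801813, -0.62142862]), 'moment': array([ 0.03460385, -0.00072279, -0.02600013]), 'opening': 1.002936331125636}
side 53.18662999214786 315.93379362006533 247.993415094843 [[1.0, -0.018, -0.012, 493.552], [0.003, -0.448, 0.894, -736.481], [-0.021, -0.894, -0.447, 579.133], [0.0, 0.0, 0.0, 1.0]]
0.99603515625
top 44.28717184830281 319.4410254077076 237.81968529851184 [[-0.013, -0.981, 0.196, 216.844], [-1.0, 0.013, 0.001, 16.608], [-0.004, -0.196, -0.981, 1451.248], [0.0, 0.0, 0.0, 1.0]]
0.995927734375
wrist 64.93091939002639 322.072744451791 241.735594453802 [[0.238, -0.936, -0.26, 221.463], [-0.971, -0.229, -0.064, -588.783], [0.001, 0.268, -0.964, 383.322], [0.0, 0.0, 0.0, 1.0]]
0.9959375
```

View pics/side0.png

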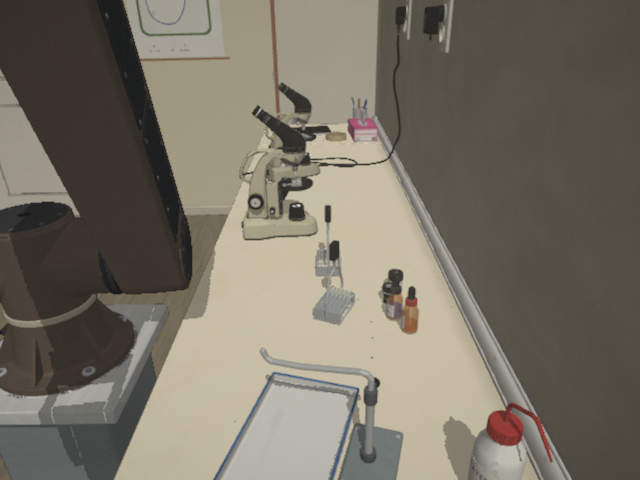

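View pics/top0.png

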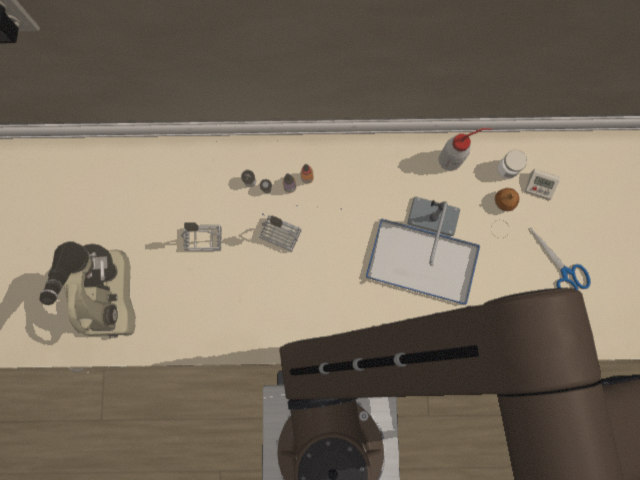

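View pics/wrist0.png

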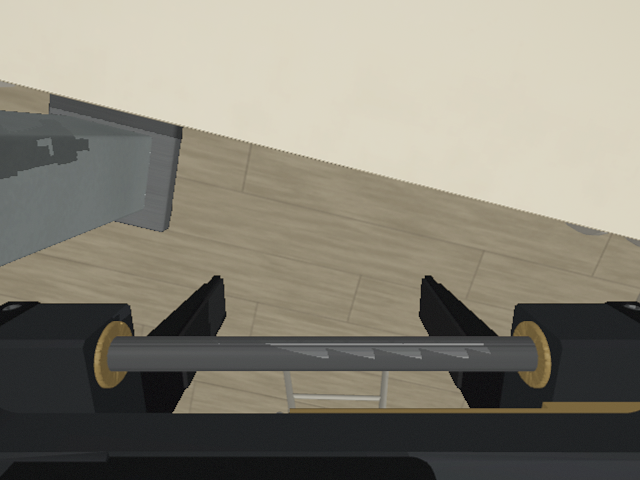

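Side view: the full rack is at about (335,300), grip (334,250). The empty one is behind it, grip (327,213). The hook runs from tip (264,352) to post (370,375). In the top view the grips are at (276,222) for the full rack and (191,227) for the empty one. The wrist camera sees only floor and the table edge. Next I'll zoom in.

Run:
```python
import cv2,numpy as np
t=cv2.imread("pics/top0.png");s=cv2.imread("pics/side0.png")
cv2.imwrite("pics/c1.png",np.hstack([cv2.resize(t[200:270,230:310],(400,350),interpolation=0),cv2.resize(t[190:280,390:480],(350,350),interpolation=0)]))
cv2.imwrite("pics/c2.png",np.hstack([cv2.resize(s[195:335,300:370],(300,600),interpolation=0),cv2.resize(s[340:480,250:390],(500,500),interpolation=0)[:600] if 0 else np.vstack([cv2.resize(s[340:470,250:390],(490,455),interpolation=0),np.zeros((145,490,3),np.uint8)])]))
```

```text
(no output)
```

View pics/c1.png

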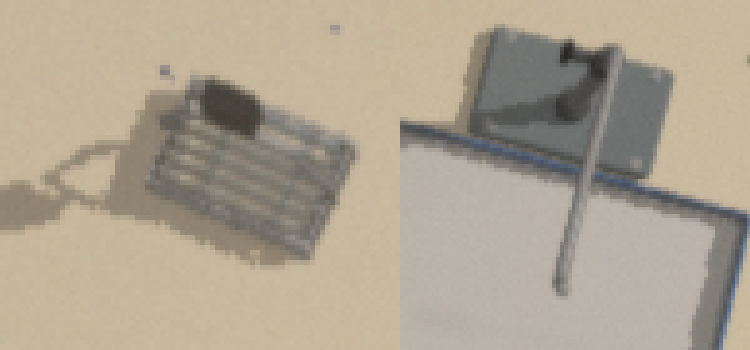

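View pics/c2.png

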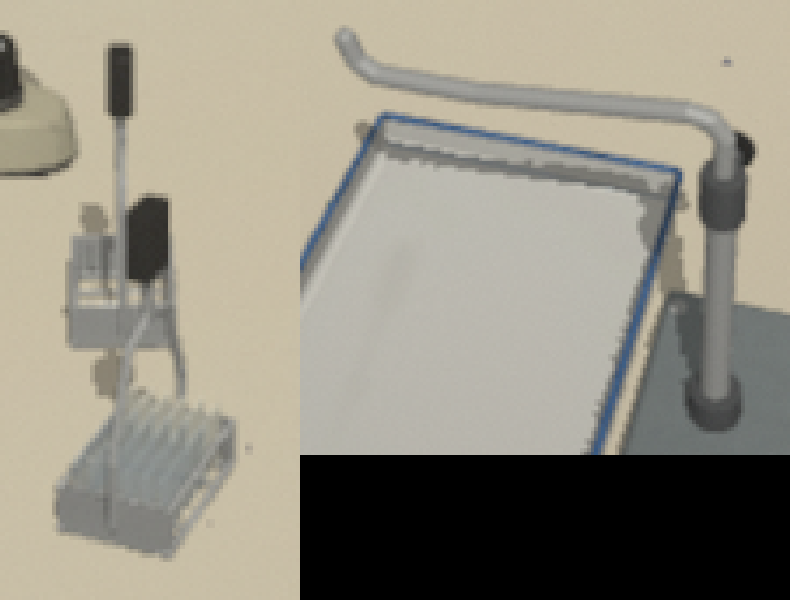

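```bash
cat > h.py <<'E'
import numpy as np,cv2
from cell import vision
def ray(n,u,v):
    c=vision.calibration(n);f=240/np.tan(np.radians(c["vertical_fov"]/2))
    P=np.array(c["pose"]);d=P[:3,:3]@np.array([(u-c["cx"])/f,(v-c["cy"])/f,1]);return P[:3,3],d
def onz(n,u,v,z):
    o,d=ray(n,u,v);return o+d*(z-o[2])/d[2]
def tri(a,b):
    (o1,d1),(o2,d2)=ray(*a),ray(*b);d1=d1/np.linalg.norm(d1);d2=d2/np.linalg.norm(d2)
    t=np.linalg.lstsq(np.c_[d1,-d2],o2-o1,rcond=None)[0];p,q=o1+t[0]*d1,o2+t[1]*d2
    return (p+q)/2,np.linalg.norm(p-q)
E
python3 - <<'E'
from h import *
t=cv2.imread("pics/top0.png");s=cv2.imread("pics/side0.png")
def blob(im,x0,x1,y0,y1,th):
    m=(im[y0:y1,x0:x1].max(2)<th).astype(np.uint8)
    n,l,st,ce=cv2.connectedComponentsWithStats(m)
    i=1+np.argmax(st[1:,4]);return ce[i]+[x0,y0],st[i],
a,sa=blob(t,262,295,205,235,85);b,sb=blob(s,325,345,232,268,75)
a2,_=blob(t,180,205,215,235,85);b2,_=blob(s,320,335,200,225,75)
print(a,sa,b,sb,a2,b2)
print("full",tri(("top",*a),("side",*b)),onz("top",*a,145),onz("side",*b,145))
print("spare",tri(("top",*a2),("side",*b2)))
# rack base corners z=30 top: crop1 scale5 offset(230,200)
for u,v in [(192,78),(355,150),(310,257),(150,190)]: print("corner",onz("top",230+u/5,200+v/5,28).round(1))
k=350/90
for u,v,z in [(560,289,172),(567,245,156),(590,160,158),(612,52,166)]: print("rod top",onz("top",390+(u-400)/k,190+v/k,z).round(1))
for u,v,z in [(345,32,173),(375,75,156),(500,92,158),(690,112,165)]: print("rod side",onz("side",250+(u-300)/3.5,340+v/3.5,z).round(1))
# tray corners top
T=[(379,221),(479,240),(469,301),(367,279)]
for u,v in T: print("tray",onz("top",u,v,20).round(1))
E
```

```text
[275.62820513 221.48717949] [ 8 12 12 10 78] [333.97484277 250.23899371] [  5   9   9  20 159] [190.91463415 226.67073171] [327.5 213.5]
full (array([517.4270024 , 117.580833  , 145.98409056]), np.float64(1.3379390499553214)) [516.96941908 117.58580798 145.        ] [518.13984331 119.88417462 145.        ]
spare (array([508.08772382, 309.74521762, 145.86526947]), np.float64(1.39330858571631))
corner [559.1 144.6  28. ]
corner [521.4  64.   28. ]
corner [468.1  86.4  28. ]
corner [502.7 165.   28. ]
rod top [ 409.8 -225.4  172. ]
rod top [ 437.6 -233.7  156. ]
rod top [ 486.7 -249.1  158. ]
rod top [ 548.6 -263.5  166. ]
rod side [ 412.6 -224.   173. ]
rod side [ 423.4 -228.9  156. ]
rod side [ 471.7 -242.   158. ]
rod side [ 541.2 -262.6  165. ]
tray [ 543.4 -130.    20. ]
tray [ 491.8 -375.3   20. ]
tray [ 341.8 -341.2   20. ]
tray [398.7 -96.   20. ]
```

```bash
cat > go.py <<'E'
import sys,numpy as np
from cell import env
from scipy.spatial.transform import Rotation as R
s=env.state();p=s["eef_pos"];r=R.from_euler("xyz",s["tcp_rot"])
x,y,z,yaw=map(float,sys.argv[1:5])
T=R.from_euler("xyz",[-np.pi/2,0,np.radians(yaw)])
d=r.inv().apply(np.array([x,y,z])-p);w=(r.inv()*T).as_rotvec(degrees=True)
print("t",round(s["t"],2),"pos",p.round(1),"rpy",np.degrees(s["tcp_rot"]).round(1),"F",s["ft_force"].round(1),"op",round(s["opening"],3))
print("delta",d.round(1),w.round(2),"rows>=",np.ceil(max(np.linalg.norm(d)/50,np.linalg.norm(w)/8.59)))
E
python3 go.py 400 -300 330 -15.7
```

```text
t 0.15 pos [ 148.4 -606.9  174.3] rpy [-90.    0.  -76.3] F [ 0.3 -0.2  0.1] op 1.0
delta [-238.5 -155.5  317.3] [-3.000e-02 -6.056e+01 -4.000e-02] rows>= 9.0
```

```bash
python3 -m crank '[[-20,-40,15,0,0,0],[-40,-80,35,0,-7,0],[-65,-115,65,0,-14,0],[-95,-140,100,0,-21,0],[-125,-155,140,0,-28,0]]'; python3 go.py 400 -300 330 -15.7
```

```text
t: 0.65
eef_pos: [251.1, -456.5, 329.1]
tcp_rot: [-1.571, -0.001, -0.838]
ft_force: [0.2, -0.3, -0.7]
opening: 0.999
t 0.65 pos [ 251.1 -456.5  329.1] rpy [-90.   -0.1 -48. ] F [ 0.2 -0.3 -0.7] op 0.999
delta [-16.8  -1.  215.4] [ 3.000e-02 -3.234e+01  6.000e-02] rows>= 5.0
```

```bash
python3 -m crank '[[-4,0,43,0,-6.5,0],[-7,0,86,0,-13,0],[-10,0,129,0,-19.5,0],[-14,0,172,0,-26,0],[-17,-1,215,0,-32.3,0]]'; python3 -m crank '[[0,0,0,0,0,0],[0,0,0,0,0,0]]'
python3 - <<'E'
from h import *
from cell import env
print(env.state()["eef_pos"]);
c=vision.calibration("wrist");p,d=vision.read_camera("wrist");cv2.imwrite("pics/w1.png",p);np.save("/tmp/w1.npy",d);np.save("/tmp/w1p.npy",c["pose"])
E
```

```text
t: 1.15
eef_pos: [400.4, -298.5, 330.0]
tcp_rot: [-1.572, -0.001, -0.27]
ft_force: [0.3, -1.0, 0.9]
opening: 1.002
t: 1.35
eef_pos: [400.7, -297.8, 329.9]
tcp_rot: [-1.572, -0.0, -0.269]
ft_force: [0.0, -0.5, -0.8]
opening: 0.997
[ 400.70264659 -297.78928826  329.85068649]
```

View pics/w1.png

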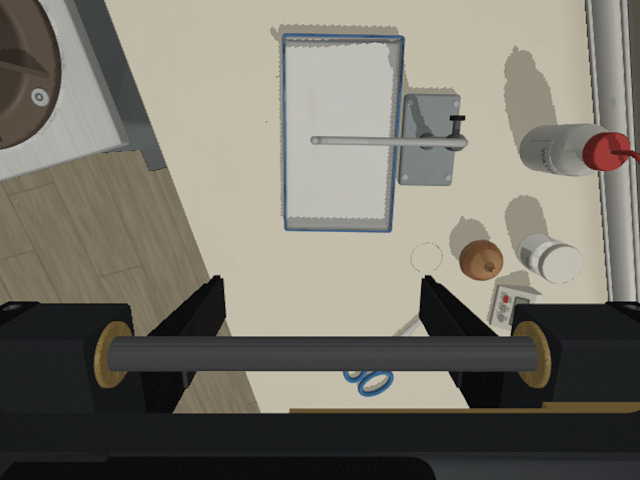

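The hook is well seen: tip at (316,140), post end near (463,142), tray between (283,35) and (404,232).

Run:
```python
from h import *
import h
P=np.load("/tmp/w1p.npy");d=np.load("/tmp/w1.npy");c=vision.calibration("wrist")
f=240/np.tan(np.radians(c["vertical_fov"]/2))
V,U=np.mgrid[0:480,0:640]
X=np.stack([(U-c["cx"])/f*d,(V-c["cy"])/f*d,d],-1)@P[:3,:3].T+P[:3,3]
reg=X[110:170,295:480]
m=(reg[...,2]>145)&(reg[...,2]<185)
print(m.sum())
ys,xs=np.nonzero(m)
for a in range(0,185,12):
    k=(xs>=a)&(xs<a+6)
    if k.sum():
        q=reg[ys[k],xs[k]]; print(a+297,(ys[k].mean()+110).round(1),q.mean(0).round(1),"ztop",q[:,2].max().round(1))
q=reg[m];h0=q[:,:2].mean(0);u,sv,vt=np.linalg.svd(q[:,:2]-h0);dd=vt[0]*np.sign(vt[0,0]);print("mean",h0,"ang",np.degrees(np.arctan2(dd[1],dd[0])))
pr=(q[:,:2]-h0)@dd;print("tip end",h0+dd*pr.min(),"throat if axis tip=end+4:",h0+dd*(pr.min()+4+32))
def onp(u,v,z):
    r=P[:3,:3]@np.array([(u-c["cx"])/f,(v-c["cy"])/f,1]);return P[:3,3]+r*(z-P[2,3])/r[2]
cs=[onp(u,v,20) for u,v in[(283,35),(404,37),(391,232),(285,230)]];print(np.round(cs,1).tolist(),np.mean(cs,0))
print("table z",np.median(X[240:270,250:400,2]))
```

```text
1328
309 139.5 [ 410.5 -225.   172. ] ztop 173.6
321 139.5 [ 419.5 -227.6  163.5] ztop 170.1
333 139.6 [ 430.8 -230.9  158.1] ztop 159.8
345 140.0 [ 441.9 -234.3  158.1] ztop 160.7
357 140.0 [ 453.2 -237.4  158. ] ztop 160.3
369 140.5 [ 464.3 -240.9  158.6] ztop 160.2
381 140.5 [ 475.4 -243.9  159.9] ztop 163.2
393 141.0 [ 486.4 -247.4  160.8] ztop 163.4
405 141.0 [ 497.3 -250.4  162.2] ztop 164.9
417 141.2 [ 508.1 -253.5  163.5] ztop 166.1
429 141.5 [ 518.8 -256.8  164.9] ztop 166.6
441 141.8 [ 529.6 -260.   166.1] ztop 169.0
453 142.0 [ 540.2 -263.1  167.1] ztop 169.3
465 141.9 [ 552.6 -266.5  162.3] ztop 167.4
mean [ 482.74970263 -246.19804185] ang -16.36881101940856
tip end [ 409.99514246 -224.82823799] throat if axis tip=end+4: [ 444.53597337 -234.97372962]
[[406.3, -95.6, 20.0], [550.3, -137.5, 20.0], [480.5, -376.9, 20.0], [336.4, -334.2, 20.0]] [ 443.39473524 -236.08073437   20.        ]
table z -0.8523782276131442
```

```bash
python3 go.py 497 62 320 -23
```

```text
t 1.4 pos [ 400.2 -298.5  329.8] rpy [-90.1  -0.  -15.5] F [-0.2  0.1  0.3] op 1.001
delta [ -3.    9.5 373.3] [0.05 7.5  0.02] rows>= 8.0
```

```bash
python3 -m crank '[[0,2,43,0,1.5,0],[0,4,86,0,3,0],[0,6,129,0,4.5,0],[0,8,172,0,6,0],[-1,9,215,0,7.5,0]]'; python3 go.py 497 62 320 -23
```

```text
t: 1.9
eef_pos: [456.4, -90.9, 320.5]
tcp_rot: [-1.572, -0.0, -0.406]
ft_force: [0.3, -0.5, 0.6]
opening: 0.998
t 1.9 pos [456.4 -90.9 320.5] rpy [-90.1  -0.  -23.3] F [ 0.3 -0.5  0.6] op 0.998
delta [-23.1   0.3 156.5] [ 0.06 -0.27  0.02] rows>= 4.0
```

```bash
python3 -m crank '[[-6,0,40,0,0,0],[-12,0,80,0,0,0],[-18,0,120,0,0,0],[-23,0,156,0,0,0],[-23,0,156,0,0,0]]'; python3 -m crank '[[0,0,0,0,0,0],[0,0,0,0,0,0]]'
python3 - <<'E'
from h import *
from cell import env
print(env.state()["eef_pos"]);
c=vision.calibration("wrist");p,d=vision.read_camera("wrist");cv2.imwrite("pics/w2.png",p);np.save("/tmp/w2.npy",d);np.save("/tmp/w2p.npy",c["pose"])
E
```

```text
t: 2.4
eef_pos: [497.6, 63.1, 320.0]
tcp_rot: [-1.572, 0.0, -0.406]
ft_force: [-0.3, -2.0, 0.2]
opening: 1.003
t: 2.6
eef_pos: [497.6, 61.8, 319.8]
tcp_rot: [-1.572, 0.0, -0.408]
ft_force: [-0.4, -0.2, -0.0]
opening: 1.001
[497.55898008  61.77957995 319.81169838]
```

View pics/w2.png

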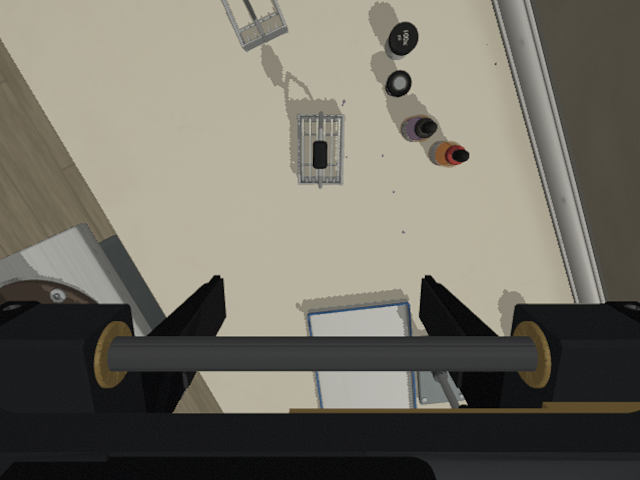

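The full rack sits at (320,150), slides visible, grip at (320,155). It lines up well with the tool, and the empty rack is at (255,20).

```bash
python3 - <<'E'
from h import *
P=np.load("/tmp/w2p.npy");d=np.load("/tmp/w2.npy");c=vision.calibration("wrist");im=cv2.imread("pics/w2.png")
f=240/np.tan(np.radians(c["vertical_fov"]/2))
V,U=np.mgrid[0:480,0:640]
X=np.stack([(U-c["cx"])/f*d,(V-c["cy"])/f*d,d],-1)@P[:3,:3].T+P[:3,3]
reg=X[105:195,290:350];px=im[105:195,290:350]
m=(px.max(2)<60)&(reg[...,2]>120);q=reg[m];top=q[q[:,2]>158]
print(m.sum(),q[:,2].min(),q[:,2].max(),"top face centre",top.mean(0),q.mean(0))
ax=np.array([np.cos(np.radians(-23.3)),np.sin(np.radians(-23.3))]);ay=np.array([-ax[1],ax[0]])
for a in(ax,ay): z=top[:,:2]@a;print(z.min(),z.max(),(z.max()+z.min())/2)
u=top[:,:2]-top[:,:2].mean(0);v=np.linalg.svd(u)[2][0];print("y ang",np.degrees(np.arctan2(v[1],v[0])))
fr=(reg[...,2]>15)&(reg[...,2]<60)
pts=reg[fr][:,:2].astype(np.float32);print(cv2.minAreaRect(pts))
E
python3 go.py 517.5 118.5 126 -23
```

```text
373 158.20100533953854 528.809180797498 top face centre [518.79715107 117.21358457 166.56445098] [518.79715107 117.21358457 166.56445098]
423.8037587243504 436.27939357151456 430.04157614793246
299.67344265852716 329.36385186992237 314.5186472642248
y ang -114.03747790796501
((519.3499755859375, 116.088623046875), (92.80191802978516, 59.43757629394531), 65.68284606933594)
t 2.65 pos [497.5  61.7 319.9] rpy [-90.1   0.  -23.4] F [ 0.6 -0.5  0.6] op 0.998
delta [ -4.1 193.8  60.3] [ 0.06 -0.37 -0.02] rows>= 5.0
```

```bash
python3 go.py 518.5 117.2 190 -24;  python3 -m crank '[[-1,35,22,0,0,0],[-3,70,44,0,0,0],[-4,105,59,0,0.5,0],[-4,130,59,0,0.5,0],[-4,130,59,0,0.5,0]]'; python3 go.py 518.7 117.2 128 -24
```

```text
t 2.65 pos [497.5  61.7 319.9] rpy [-90.1   0.  -23.4] F [ 0.6 -0.5  0.6] op 0.998
delta [ -2.7 129.8  59.4] [ 0.06  0.63 -0.01] rows>= 3.0
t: 3.15
eef_pos: [515.8, 116.3, 187.2]
tcp_rot: [-1.575, 0.005, -0.418]
ft_force: [0.2, -0.2, 0.6]
opening: 0.999
t 3.15 pos [515.8 116.3 187.2] rpy [-90.2   0.3 -23.9] F [ 0.2 -0.2  0.6] op 0.999
delta [ 2.6 59.1  2.3] [ 0.22  0.05 -0.29] rows>= 2.0
```

```bash
python3 -m crank '[[1,20,1,0,0,0],[2,40,2,0.2,0,-0.3],[2.6,59,2.3,0.2,0,-0.3],[2.6,59,2.3,0.2,0,-0.3],[2.6,59,2.3,0.2,0,-0.3]]'; python3 go.py 518.7 117.2 128 -24
python3 - <<'E'
from h import *
p,d=vision.read_camera("wrist");cv2.imwrite("pics/w3.png",p)
p,d=vision.read_camera("side");cv2.imwrite("pics/s3.png",cv2.resize(p[150:390,220:460],(600,600)))
E
```

```text
t: 3.65
eef_pos: [519.5, 116.6, 129.6]
tcp_rot: [-1.571, -0.001, -0.419]
ft_force: [0.7, -0.3, 0.3]
opening: 1.004
t 3.65 pos [519.5 116.6 129.6] rpy [-90.   -0.1 -24. ] F [ 0.7 -0.3  0.3] op 1.004
delta [-0.9  1.6  0.2] [-0.01 -0.    0.08] rows>= 1.0
```

View pics/w3.png

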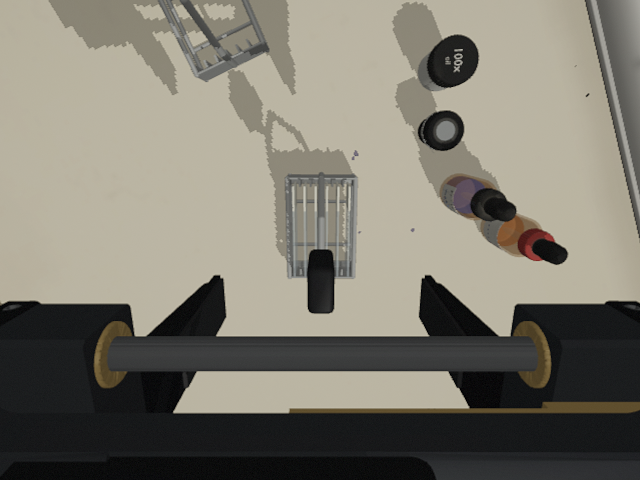

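View pics/s3.png

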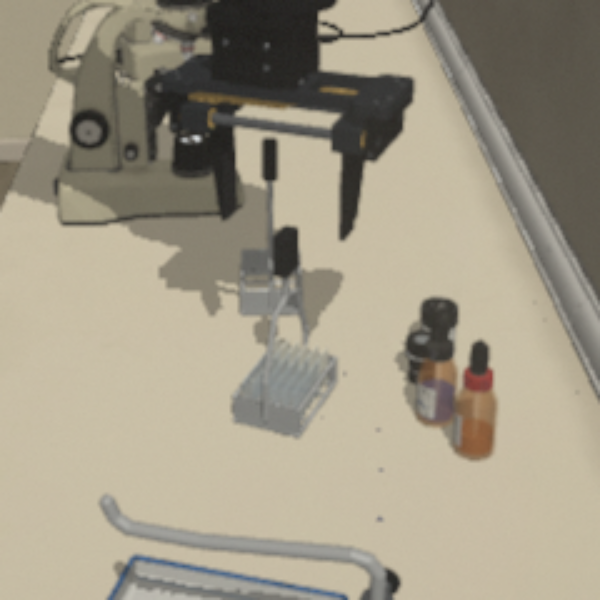

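Run:
```python
from h import *
from cell import env
def onp(u,v,z):
    return onz("wrist",u,v,z)
print(env.state()["eef_pos"])
print("top face", onp(320,299,163), "bottom edge",onp(320,251,127))
im=cv2.imread("pics/w3.png");g=cv2.cvtColor(im,cv2.COLOR_BGR2GRAY)
print(g[245:320:3,320])
print("side fingertips",[tri(("side",335,240),("side",335.001,240)) and onz("side",220+u/2.5,150+v/2.5,128).round(1) for u,v in[(230,215),(345,235)]])
# depth in side
p,d=vision.read_camera("side")
for u,v in [(312,235),(357,243),(358,225),(312,228),(334,250)]:
    o,r=ray("side",u,v);print(u,v,d[v,u],(o+r*d[v,u]).round(1))
```

```text
[519.5798276  116.90639378 129.78775512]
top face [516.98715823 114.19724514 163.        ] bottom edge [522.76923783 127.36256512 127.        ]
[142 147  13  16  16  17  15  18  21  31  31  30  30  29  31  32  30  32
  35  35  38  38  38 177 181]
side fingertips [array([472.6, 225.1, 128. ]), array([571.1, 180.8, 128. ])]
312 235 1362.3173 [466.8 498.3   2.9]
357 243 917.81036 [561.4  88.8 175.4]
358 225 898.664 [562.4  86.7 214. ]
312 228 961.8762 [474.9 141.6 184.9]
334 250 941.68054 [517.7 104.  153.6]
```

```bash
python3 -m crank '[[0,2,-1.5,0,0,0],[0,2,-1.5,0,0,0]]'; python3 -m crank '[[0,0,0,0,0,0],[0,0,0,0,0,0],[0,0,0,0,0,0],[0,0,0,0,0,0],[0,0,0,0,0,0]]' 0;python3 -m crank '[[0,0,0,0,0,0],[0,0,0,0,0,0],[0,0,0,0,0,0],[0,0,0,0,0,0],[0,0,0,0,0,0]]' 0
python3 - <<'E'
from h import *
p,d=vision.read_camera("wrist");cv2.imwrite("pics/w4.png",p)
p,d=vision.read_camera("side");cv2.imwrite("pics/s4.png",cv2.resize(p[150:390,220:460],(600,600)))
E
```

```text
t: 4.0
eef_pos: [518.9, 115.5, 128.1]
tcp_rot: [-1.57, -0.003, -0.418]
ft_force: [0.7, -0.6, 0.2]
opening: 0.999
t: 4.5
eef_pos: [518.9, 115.5, 128.1]
tcp_rot: [-1.57, -0.003, -0.418]
ft_force: [-0.9, -0.3, 0.1]
opening: 0.639
t: 5.0
eef_pos: [518.9, 115.5, 128.1]
tcp_rot: [-1.57, -0.003, -0.418]
ft_force: [0.4, -0.4, -0.1]
opening: 0.216
```

View pics/w4.png

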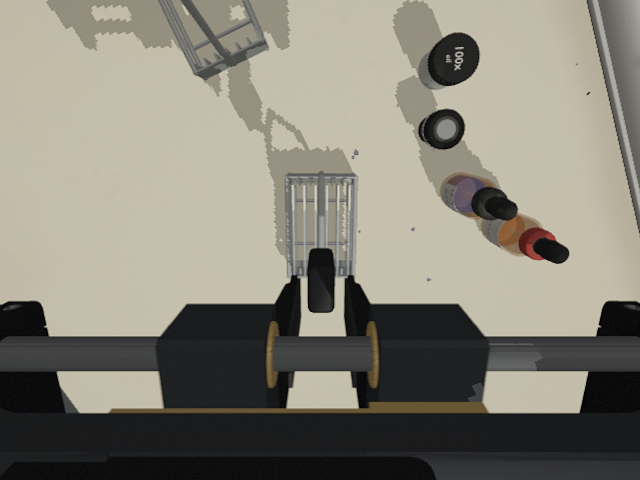

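View pics/s4.png

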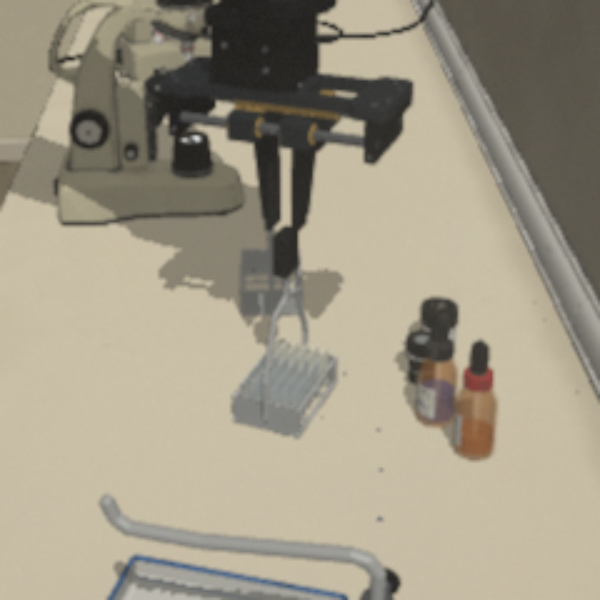

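Run:
```python
from h import *
from cell import env
print(env.state()["eef_pos"],env.state()["opening"])
for n,pts in (("wrist",[(295,280),(292,290),(290,300),(350,280),(353,290),(356,300),(320,270),(320,300),(285,310)]),("side",[(330,238),(340,238),(328,225),(342,225),(334,246),(334,254),(334,243)])):
    p,d=vision.read_camera(n)
    for u,v in pts:
        o,r=ray(n,u,v);print(n,u,v,p[v,u],d[v,u],(o+r*d[v,u]).round(1))
```

```text
[518.95342584 115.5155733  128.0791944 ] 0.12978049598805108
wrist 295 280 [172 190 196] 359.80148 [4.729e+02 7.460e+01 2.000e-01]
wrist 292 290 [9 7 6] 162.1515 [511.7 131.9 186.5]
wrist 290 300 [13 12  9] 152.89157 [511.5 131.6 196.2]
wrist 350 280 [171 189 195] 361.4705 [520.7  52.7  -1.1]
wrist 353 290 [48 56 58] 163.724 [535.5 120.6 185.1]
wrist 356 300 [14 14 12] 152.36693 [536.  121.  196.8]
wrist 320 270 [24 24 24] 186.08276 [522.7 127.1 161.7]
wrist 320 300 [38 37 38] 189.92072 [516.3 112.6 162.1]
wrist 285 310 [26 25 24] 90.46891 [524.7 151.7 254.4]
side 330 238 [43 48 49] 939.86066 [510.3 112.9 175.6]
side 340 238 [ 97 110 116] 1341.3611 [545.4 475.8   2.6]
side 328 225 [39 41 42] 921.1431 [506.5 107.1 206.1]
side 342 225 [ 98 112 118] 1419.4805 [555.  563.6   3.4]
side 334 246 [44 47 49] 939.10126 [517.8 105.2 161.8]
side 334 254 [42 47 46] 947.6506 [517.7 105.8 143.8]
side 334 243 [41 44 45] 940.7389 [518.  109.3 166.3]
```

```bash
python3 -m crank '[[0,0,0,0,0,0],[0,0,0,0,0,0],[0,0,0,0,0,0]]'
python3 - <<'E'
from h import *
from cell import env
print(env.state()["eef_pos"],env.state()["opening"])
for n in("wrist","side"):
    p,d=vision.read_camera(n);c=vision.calibration(n);P=np.array(c["pose"]);f=240/np.tan(np.radians(c["vertical_fov"]/2))
    V,U=np.mgrid[0:480,0:640];X=np.stack([(U-c["cx"])/f*d,(V-c["cy"])/f*d,d],-1)@P[:3,:3].T+P[:3,3]
    D=X-[518.9,115.5,0];a=np.radians(-24);lx=D[...,0]*np.cos(a)+D[...,1]*np.sin(a);ly=-D[...,0]*np.sin(a)+D[...,1]*np.cos(a)
    m=(abs(lx)<45)&(abs(ly)<25)&(X[...,2]>100)&(X[...,2]<260)
    for lo in range(100,260,8):
        k=m&(X[...,2]>=lo)&(X[...,2]<lo+8)
        if k.sum():print(n,lo,k.sum(),"lx",lx[k].min().round(1),lx[k].max().round(1),"ly",ly[k].min().round(1),ly[k].max().round(1))
    s=p[200:320,240:400] if n=="wrist" else p[200:290,280:400]
    cv2.imwrite(f"pics/{n}5.png",cv2.resize(s,None,fx=5,fy=5,interpolation=0))
E
```

```text
t: 5.5
eef_pos: [519.0, 115.6, 128.1]
tcp_rot: [-1.57, -0.003, -0.418]
ft_force: [-0.3, -0.0, 0.2]
opening: 0.003
[518.95266716 115.55076902 128.05375721] 0.003104463207652476
wrist 100 185 lx -2.6 1.9 ly 7.0 24.7
wrist 124 31 lx -7.6 6.2 ly 11.3 14.6
wrist 132 95 lx -7.5 6.0 ly 11.8 14.6
wrist 140 117 lx -7.3 6.3 ly 11.4 14.9
wrist 148 130 lx -7.6 6.1 ly 11.6 14.9
wrist 156 397 lx -7.3 6.3 ly 5.0 14.8
wrist 164 73 lx -4.6 4.5 ly 9.8 12.3
wrist 172 148 lx -7.0 6.9 ly 9.7 12.5
wrist 180 270 lx -7.7 7.5 ly -0.0 12.5
wrist 188 350 lx -8.9 8.6 ly -7.2 12.4
wrist 196 192 lx -8.8 8.6 ly 10.0 12.5
wrist 204 121 lx -2.7 2.3 ly 9.5 12.4
wrist 212 60 lx -2.6 2.1 ly 9.6 12.5
wrist 220 89 lx -1.8 1.4 ly -10.7 11.0
wrist 228 10 lx -2.1 1.4 ly -3.5 -0.2
wrist 236 24 lx -2.1 1.4 ly -6.5 -0.6
wrist 244 16 lx -2.1 1.3 ly 6.5 11.4
wrist 252 28 lx -2.1 1.3 ly 6.4 21.9
side 100 31 lx -4.9 0.7 ly -24.8 23.7
side 108 9 lx -4.7 0.7 ly -4.2 1.1
side 116 9 lx -5.6 -0.2 ly -2.3 0.6
side 124 6 lx -5.0 4.0 ly -13.0 8.0
side 132 33 lx -7.1 5.3 ly -13.1 9.7
side 140 38 lx -7.4 5.4 ly -13.8 9.1
side 148 37 lx -7.4 5.1 ly -12.8 9.6
side 156 43 lx -7.7 5.3 ly -12.8 10.8
side 164 29 lx -7.3 3.9 ly -14.1 11.4
side 172 27 lx -6.7 3.2 ly -14.6 10.3
side 180 39 lx -9.7 6.8 ly -14.0 12.5
side 188 44 lx -9.5 7.2 ly -14.2 7.9
side 196 44 lx -11.8 8.3 ly -14.3 8.0
side 204 54 lx -11.2 8.9 ly -15.0 13.0
side 212 50 lx -13.4 9.6 ly -13.8 8.8
side 220 60 lx -12.8 10.7 ly -14.6 10.2
side 228 61 lx -13.9 11.7 ly -15.5 9.0
side 236 45 lx -14.3 21.0 ly -14.8 1.2
side 244 13 lx 17.3 22.7 ly -16.3 12.5
side 252 20 lx 21.3 41.9 ly -24.0 23.2
```

View pics/wrist5.png

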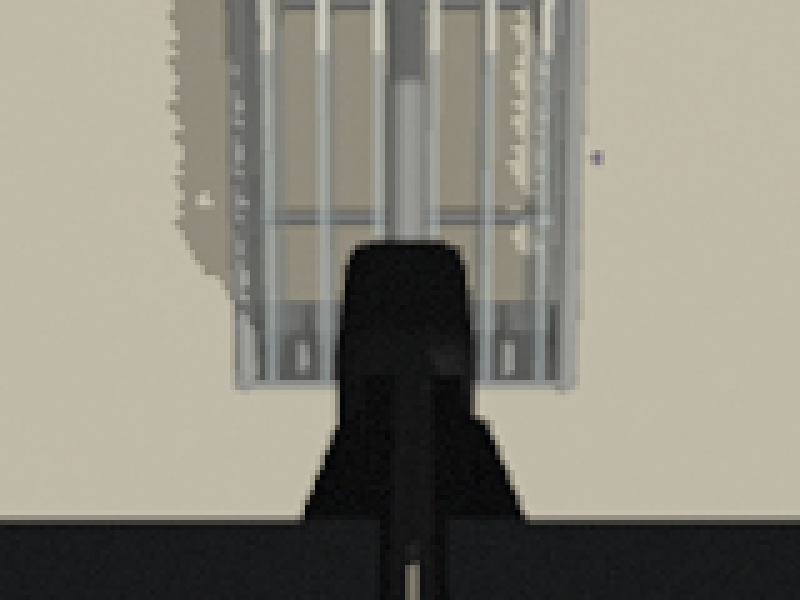

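View pics/side5.png

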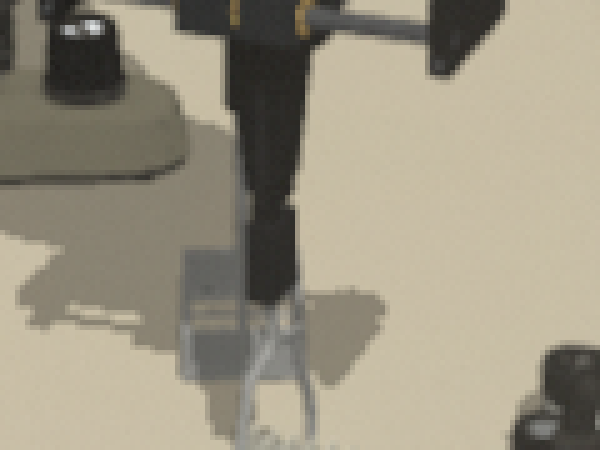

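The fingers shut fully at opening 0.003, just above the grip. Depth puts their tips at z≈167, while the reported TCP is 128. So the real tips sit about 39 mm behind the reported TCP. I'll open and go down 40 mm.

```bash
python3 -m crank '[[0,0,0,0,0,0],[0,0,0,0,0,0],[0,0,0,0,0,0],[0,0,0,0,0,0],[0,0,0,0,0,0]]' 0.6;python3 -m crank '[[0,0,0,0,0,0],[0,0,0,0,0,0],[0,0,0,0,0,0]]'; python3 -m crank '[[0,10,0,0,0,0],[0,20,0,0,0,0],[0,30,0,0,0,0],[0,40,0,0,0,0],[0,40,0,0,0,0]]'
python3 - <<'E'
from h import *
for n in("wrist","side"):
    p,d=vision.read_camera(n)
    s=p[200:320,240:400] if n=="wrist" else p[200:290,280:400]
    cv2.imwrite(f"pics/{n}6.png",cv2.resize(s,None,fx=5,fy=5,interpolation=0))
E
```

```text
t: 6.1
eef_pos: [519.0, 115.5, 128.1]
tcp_rot: [-1.57, -0.003, -0.418]
ft_force: [0.2, 0.5, -0.7]
opening: 0.37
t: 6.4
eef_pos: [518.9, 115.5, 128.1]
tcp_rot: [-1.57, -0.003, -0.418]
ft_force: [1.0, -0.5, -0.1]
opening: 0.582
t: 6.9
eef_pos: [518.3, 115.4, 86.3]
tcp_rot: [-1.571, -0.0, -0.418]
ft_force: [-1.0, -0.1, 0.1]
opening: 0.603
```

View pics/wrist6.png

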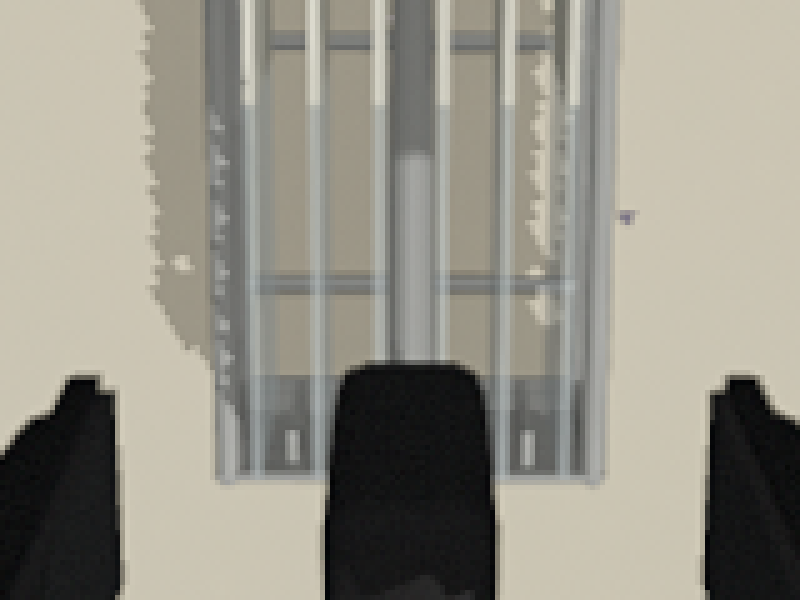

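View pics/side6.png

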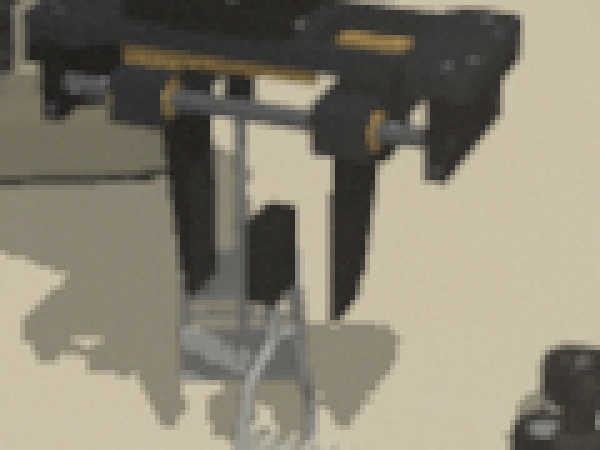

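Both views now show the fingers straddling the grip, tips level with its lower end. Closing.

```bash
python3 -m crank '[[0,0,0,0,0,0],[0,0,0,0,0,0],[0,0,0,0,0,0],[0,0,0,0,0,0],[0,0,0,0,0,0]]' 0;python3 -m crank '[[0,0,0,0,0,0],[0,0,0,0,0,0],[0,0,0,0,0,0],[0,0,0,0,0,0],[0,0,0,0,0,0]]'; python3 -m crank '[[0,-5,0,0,0,0],[0,-15,0,0,0,0],[0,-25,0,0,0,0],[0,-25,0,0,0,0],[0,-25,0,0,0,0]]'
python3 - <<'E'
from h import *
for n in("wrist","side"):
    p,d=vision.read_camera(n)
    s=p[200:320,240:400] if n=="wrist" else p[200:320,260:420]
    cv2.imwrite(f"pics/{n}7.png",cv2.resize(s,None,fx=5,fy=5,interpolation=0))
E
python3 go.py 500 0 180 -20
```

```text
t: 7.5
eef_pos: [519.0, 115.5, 87.9]
tcp_rot: [-1.57, -0.002, -0.418]
ft_force: [0.5, 0.5, -0.5]
opening: 0.237
t: 8.0
eef_pos: [519.0, 115.5, 87.9]
tcp_rot: [-1.57, -0.002, -0.418]
ft_force: [0.1, 0.1, -0.7]
opening: 0.15
t: 8.5
eef_pos: [519.1, 115.5, 113.3]
tcp_rot: [-1.57, -0.003, -0.418]
ft_force: [-0.3, -0.1, -2.0]
opening: 0.146
t 8.6 pos [518.8 115.5 112.7] rpy [-90.   -0.1 -24. ] F [-0.4  0.7 -1.8] op 0.141
delta [  29.9  -67.3 -113.2] [-0.03 -3.97  0.12] rows>= 3.0
```

View pics/wrist7.png

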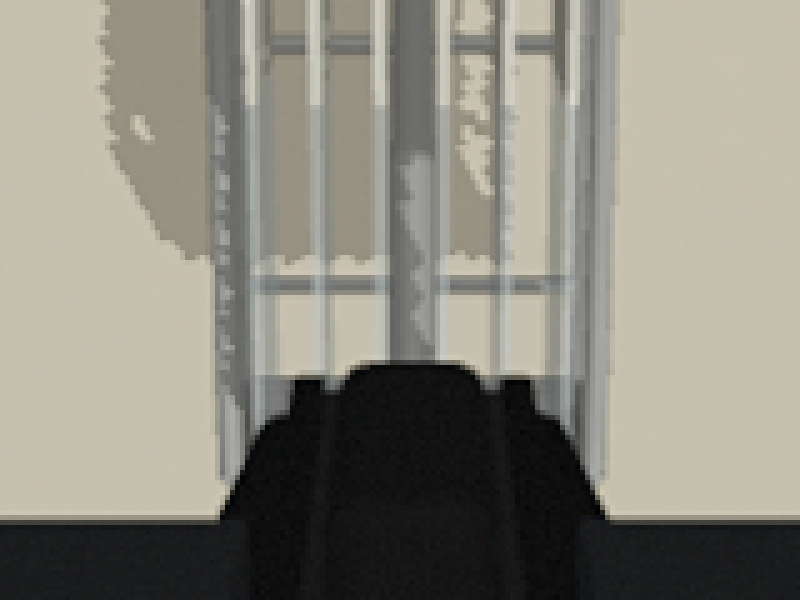

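View pics/side7.png

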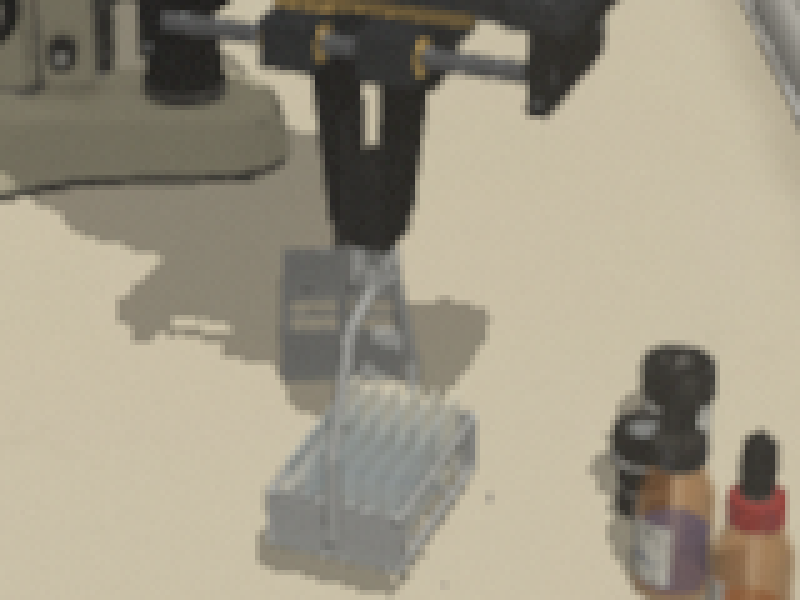

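Held: opening 0.146 (14 mm), upright, clear of the table. Carrying it to the approach point in front of the hook's tip.

```bash
python3 go.py 450 -50 176 -20
```

```text
t 8.6 pos [518.8 115.5 112.7] rpy [-90.   -0.1 -24. ] F [-0.4  0.7 -1.8] op 0.141
delta [   4.5  -63.4 -179.2] [-0.03 -3.97  0.12] rows>= 4.0
```

```bash
python3 -m crank '[[0,-20,-20,0,0,0],[1,-40,-50,0,-1,0],[2,-55,-85,0,-2,0],[3,-63,-125,0,-3,0],[4,-63,-165,0,-4,0]]'; python3 go.py 381 -216.5 176 -16.4
```

```text
t: 9.1
eef_pos: [454.9, -38.0, 176.4]
tcp_rot: [-1.57, -0.004, -0.347]
ft_force: [1.1, 0.0, -2.7]
opening: 0.143
t 9.1 pos [454.9 -38.  176.4] rpy [-90.   -0.2 -19.9] F [ 1.1  0.  -2.7] op 0.143
delta [  -8.8    0.3 -193. ] [-0.03 -3.49  0.22] rows>= 4.0
```

```bash
python3 -m crank '[[-2,0,-40,0,-1,0],[-4,0,-80,0,-2,0],[-6,0,-120,0,-3,0],[-8,0,-155,0,-3.5,0.2],[-9,0,-180,0,-3.5,0.2]]'; python3 go.py 381 -216.5 176 -16.4
```

```text
t: 9.6
eef_pos: [384.2, -205.9, 176.1]
tcp_rot: [-1.57, 0.0, -0.287]
ft_force: [0.6, -0.3, -1.4]
opening: 0.146
t 9.6 pos [ 384.2 -205.9  176.1] rpy [-90.    0.  -16.4] F [ 0.6 -0.3 -1.4] op 0.146
delta [ -0.    0.1 -11.1] [-0.03 -0.04 -0.01] rows>= 1.0
```

```bash
python3 -m crank '[[0,0,-6,0,0,0],[0,0,-11,0,0,0],[0,0,-11,0,0,0],[0,0,-11,0,0,0]]'; python3 go.py 381 -216.5 176 -16.4;python3 - <<'E'
from h import *
for n in("wrist","side","top"):
    p,d=vision.read_camera(n);cv2.imwrite(f"pics/{n}8f.png",p);np.save(f"/tmp/{n}8.npy",d)
    if n=="side":p=cv2.resize(p[250:480,160:440],None,fx=2.6,fy=2.6)
    if n=="top":p=cv2.resize(p[160:320,330:500],None,fx=3.5,fy=3.5)
    cv2.imwrite(f"pics/{n}8.png",p)
E
```

```text
t: 10.0
eef_pos: [381.3, -215.7, 176.0]
tcp_rot: [-1.57, 0.0, -0.286]
ft_force: [0.8, 0.0, -1.9]
opening: 0.149
t 10.0 pos [ 381.3 -215.7  176. ] rpy [-90.    0.  -16.4] F [ 0.8  0.  -1.9] op 0.149
delta [-0.1 -0.  -0.9] [-0.04  0.01 -0.02] rows>= 1.0
```

View pics/wrist8.png

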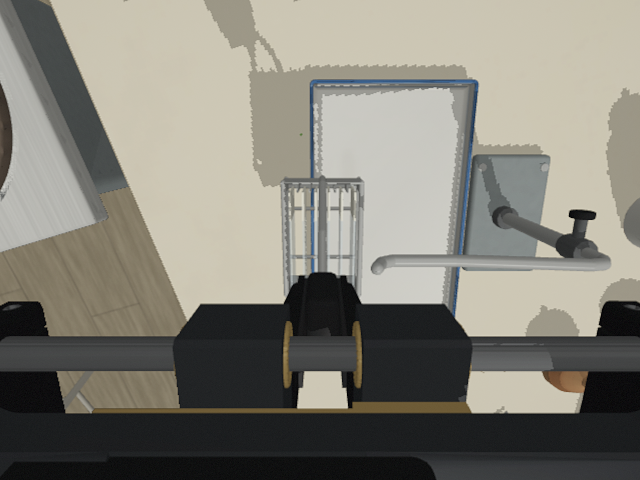

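View pics/side8.png

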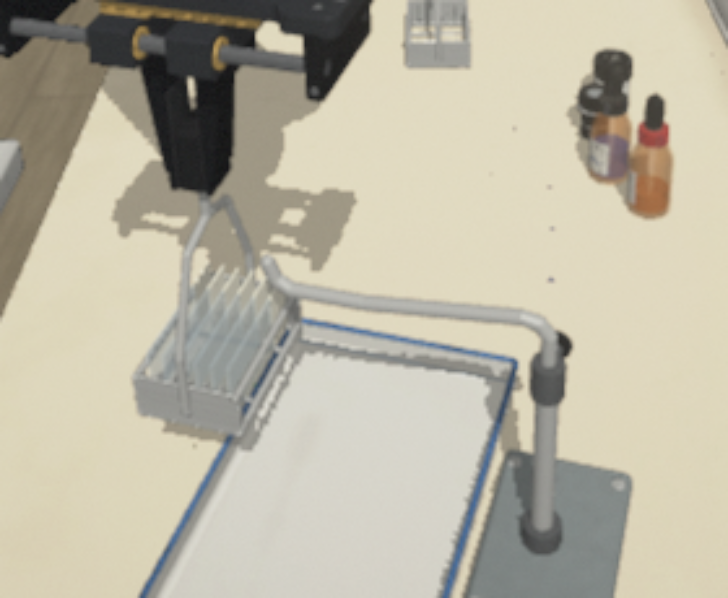

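View pics/top8.png

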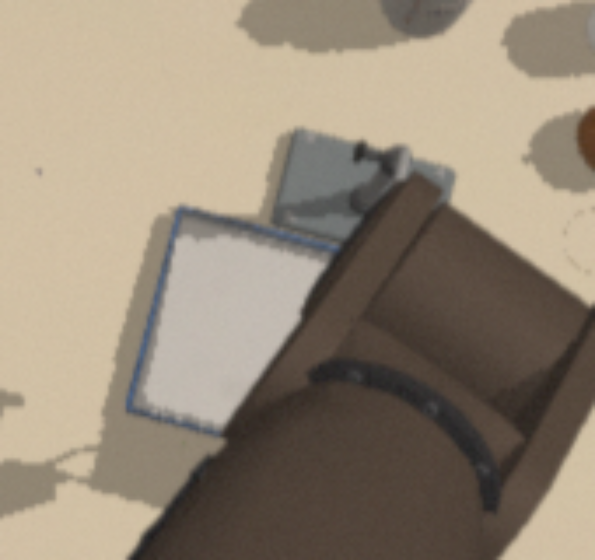

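Run:
```python
from h import *
P=None
e=np.array([381.3,-215.7]);a=np.radians(-16.4);ax=np.array([np.cos(a),np.sin(a)]);ay=np.array([-ax[1],ax[0]])
for u,v,z in[(378,263,172),(440,260,160),(500,262,164)]:
    q=onz("wrist",u,v,z)[:2];print("rod rel tcp",((q-e)@ax).round(1),((q-e)@ay).round(1))
for u,v in[(212,203),(212,196)]:
    o,r=ray("side",160+u/2.6,250+v/2.6);t=(-215.7-o[1])/r[1];print("peak",(o+r*t).round(1))
o,r=ray("side",160+265/2.6,250+260/2.6);t=(-225-o[1])/r[1];print("tip",(o+r*t).round(1))
```

```text
rod rel tcp 33.3 3.0
rod rel tcp 74.1 0.9
rod rel tcp 109.9 0.9
peak [ 385.5 -215.7  201.8]
peak [ 385.8 -215.7  206.2]
tip [ 411.4 -225.   172.4]
```

Side view: loop peak near (212,203) in the crop, about z≈200, well above the tip (265,260) at z≈172. In the wrist view the rod lies 1–3 mm off the loop's middle, so the way in is clear.

```bash
python3 -m crank '[[10,0,-0.5,0,0,0],[22,0,-1,0,0,0],[36,0,-1,0,0,0],[50,0,-1,0,0,0],[60,0,-1,0,0,0]]'; python3 -m crank '[[3,0,0,0,0,0],[3,0,0,0,0,0],[3,0,0,0,0,0]]'; python3 go.py 443.5 -234.8 145.5 -16.4;python3 - <<'E'
from h import *
for n in("wrist","side"):
    p,d=vision.read_camera(n);cv2.imwrite(f"pics/{n}9f.png",p)
    if n=="side":p=cv2.resize(p[250:480,160:440],None,fx=2.6,fy=2.6)
    cv2.imwrite(f"pics/{n}9.png",p)
E
```

```text
t: 10.65
eef_pos: [440.2, -234.1, 175.8]
tcp_rot: [-1.57, 0.0, -0.285]
ft_force: [0.6, 0.3, -2.2]
opening: 0.144
t: 10.95
eef_pos: [442.8, -234.8, 175.7]
tcp_rot: [-1.57, 0.001, -0.285]
ft_force: [0.2, 0.6, -1.4]
opening: 0.145
t 10.95 pos [ 442.8 -234.8  175.7] rpy [-90.    0.  -16.4] F [ 0.2  0.6 -1.4] op 0.145
delta [ 0.7 30.2  0.1] [-0.04  0.05 -0.04] rows>= 1.0
```

View pics/side9.png

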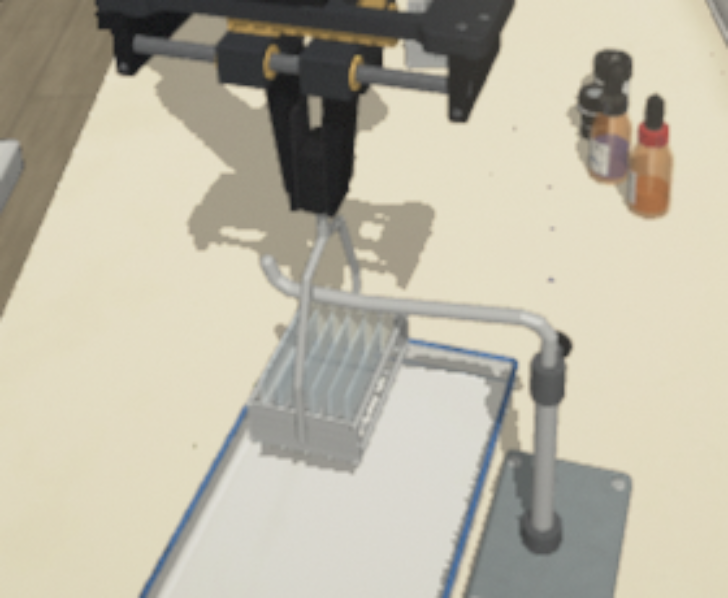

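View pics/wrist9.png

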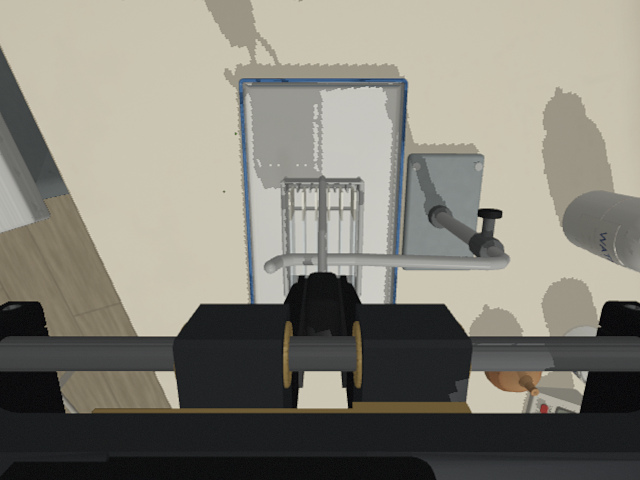

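The rod passes through the loop, and its peak is above the throat behind the tip. Lowering.

```bash
python3 -m crank '[[0,6,0,0,0,0],[0.5,13,0,0,0,0],[0.5,20,0,0,0,0],[0.5,25,0,0,0,0],[0.5,25,0,0,0,0]]'; python3 -m crank '[[0,2,0,0,0,0],[0,2,0,0,0,0]]';python3 -m crank '[[0,2,0,0,0,0],[0,2,0,0,0,0]]'
```

```text
t: 11.55
eef_pos: [442.8, -234.7, 150.0]
tcp_rot: [-1.57, 0.002, -0.286]
ft_force: [-0.6, 0.6, -1.6]
opening: 0.148
t: 11.75
eef_pos: [442.8, -234.7, 147.8]
tcp_rot: [-1.57, 0.002, -0.286]
ft_force: [-0.4, 0.1, -2.3]
opening: 0.149
t: 11.95
eef_pos: [442.8, -234.7, 145.7]
tcp_rot: [-1.57, 0.002, -0.286]
ft_force: [-0.1, -0.4, -1.2]
opening: 0.145
```

```bash
python3 -m crank '[[0,1,0,0,0,0],[0,1,0,0,0,0],[0,1,0,0,0,0]]'; python3 -m crank '[[0,1,0,0,0,0],[0,1,0,0,0,0],[0,1,0,0,0,0]]';python3 -m crank '[[0,1,0,0,0,0],[0,1,0,0,0,0],[0,1,0,0,0,0]]'
python3 - <<'E'
from h import *
n="side"
p,d=vision.read_camera(n);p=cv2.resize(p[280:440,230:400],None,fx=4,fy=3.75)
cv2.imwrite(f"pics/side10.png",p)
E
```

```text
t: 12.25
eef_pos: [442.9, -234.8, 145.3]
tcp_rot: [-1.57, 0.001, -0.286]
ft_force: [-1.1, 1.0, 5.5]
opening: 0.143
t: 12.55
eef_pos: [443.0, -234.8, 145.1]
tcp_rot: [-1.57, 0.0, -0.286]
ft_force: [-2.4, 2.3, 10.0]
opening: 0.145
t: 12.85
eef_pos: [443.0, -234.8, 145.1]
tcp_rot: [-1.57, -0.0, -0.285]
ft_force: [-3.3, 2.4, 11.6]
opening: 0.145
```

View pics/side10.png

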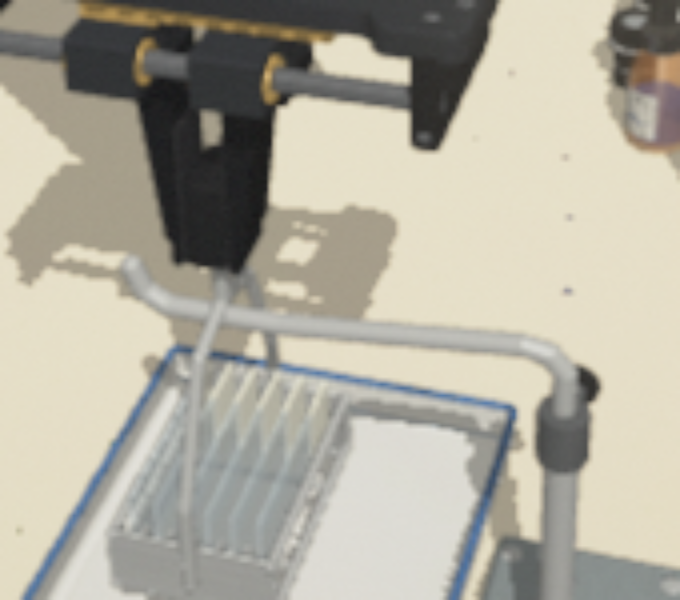

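Contact came at TCP z 145.3, as predicted (145.4). Side view: the loop's peak rests on the rod in the throat. I'll unload and release.

```bash
python3 -m crank '[[0,-0.6,0,0,0,0],[0,-0.8,0,0,0,0],[0,-0.8,0,0,0,0]]'; python3 -m crank '[[0,0,0,0,0,0],[0,0,0,0,0,0]]' 0.2; python3 -m crank '[[0,0,0,0,0,0],[0,0,0,0,0,0],[0,0,0,0,0,0],[0,0,0,0,0,0],[0,0,0,0,0,0]]' 0.7; python3 -m crank '[[0,0,0,0,0,0],[0,0,0,0,0,0]]'
python3 - <<'E'
from h import *
n="side"
p,d=vision.read_camera(n);p=cv2.resize(p[280:440,230:400],None,fx=4,fy=3.75)
cv2.imwrite(f"pics/side11.png",p)
E
```

```text
t: 13.2
eef_pos: [443.0, -234.8, 145.7]
tcp_rot: [-1.57, -0.0, -0.285]
ft_force: [0.4, 0.4, -2.3]
opening: 0.143
t: 13.4
eef_pos: [443.1, -234.9, 145.7]
tcp_rot: [-1.57, -0.0, -0.285]
ft_force: [-0.5, 0.4, -0.1]
opening: 0.197
t: 13.9
eef_pos: [443.0, -234.9, 145.7]
tcp_rot: [-1.57, -0.0, -0.285]
ft_force: [-1.0, -0.5, -0.3]
opening: 0.56
t: 14.1
eef_pos: [443.0, -234.9, 145.7]
tcp_rot: [-1.57, -0.0, -0.285]
ft_force: [-0.8, -0.5, -0.3]
opening: 0.686
```

View pics/side11.png

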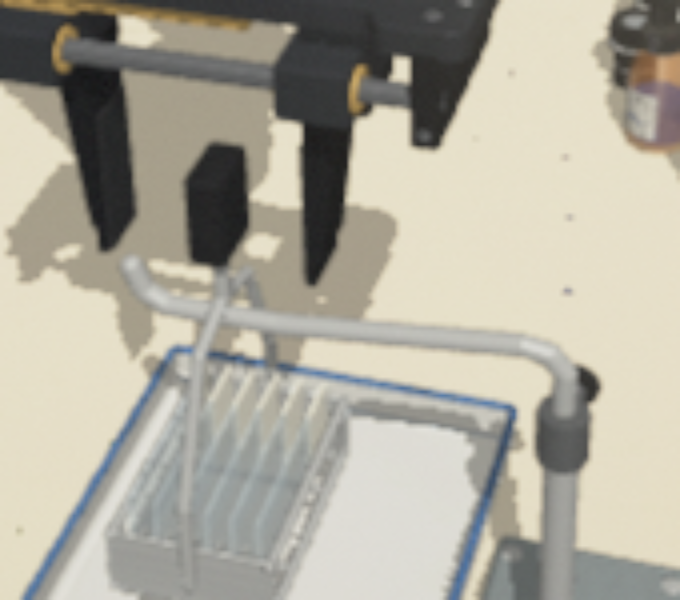

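Released: the rack hangs upright by itself, with the fingers open on either side of the grip. Retreating straight up.

```bash
python3 -m crank '[[0,-10,0,0,0,0],[0,-30,0,0,0,0],[0,-55,0,0,0,0],[0,-85,0,0,0,0],[0,-120,0,0,0,0]]'; python3 -m crank '[[0,-20,-20,0,0,0],[0,-25,-50,0,0,0],[0,-25,-70,0,0,0],[0,-25,-70,0,0,0],[0,-25,-70,0,0,0]]';  python3 -m crank '[[0,0,0,0,0,0],[0,0,0,0,0,0],[0,0,0,0,0,0],[0,0,0,0,0,0],[0,0,0,0,0,0]]'
python3 - <<'E'
from h import *
from cell import env
print(env.state()["eef_pos"])
c=vision.calibration("wrist")
w,d=vision.read_camera("wrist");cv2.imwrite("pics/w12.png",w)
P=np.array(c["pose"]);f=240/np.tan(np.radians(c["vertical_fov"]/2))
V,U=np.mgrid[0:480,0:640];X=np.stack([(U-c["cx"])/f*d,(V-c["cy"])/f*d,d],-1)@P[:3,:3].T+P[:3,3]
m=(w.max(2)<60)&(X[...,2]>180)&(X[...,2]<230)&(np.hypot(X[...,0]-443,X[...,1]+235)<60)
q=X[m];print("grip pts",m.sum(),q.mean(0),q[:,2].max())
a=np.radians(-16.4);r=q[:,:2]-[443.5,-234.8]
hx=r@[np.cos(a),np.sin(a)];hy=r@[-np.sin(a),np.cos(a)];k=q[:,2]>q[:,2].max()-5
print("hook-frame top face x,y",hx[k].mean(),hy[k].mean())
p,d=vision.read_camera("side");cv2.imwrite("pics/s12.png",cv2.resize(p[190:440,170:420],None,fx=2.4,fy=2.4))
E
```

```text
t: 14.65
eef_pos: [442.6, -234.6, 267.2]
tcp_rot: [-1.57, 0.0, -0.285]
ft_force: [0.3, 0.4, -0.3]
opening: 0.701
t: 15.15
eef_pos: [422.7, -301.6, 292.4]
tcp_rot: [-1.57, 0.0, -0.286]
ft_force: [0.6, -0.0, 1.0]
opening: 0.698
t: 15.65
eef_pos: [422.8, -301.3, 292.4]
tcp_rot: [-1.57, 0.001, -0.286]
ft_force: [0.1, 0.3, 0.1]
opening: 0.697
[ 422.83954036 -301.34628612  292.42533252]
grip pts 630 [ 443.31471375 -232.64363609  219.41813007] 222.2220828797096
hook-frame top face x,y -0.6528938740951877 2.1036706633211493
```

View pics/w12.png

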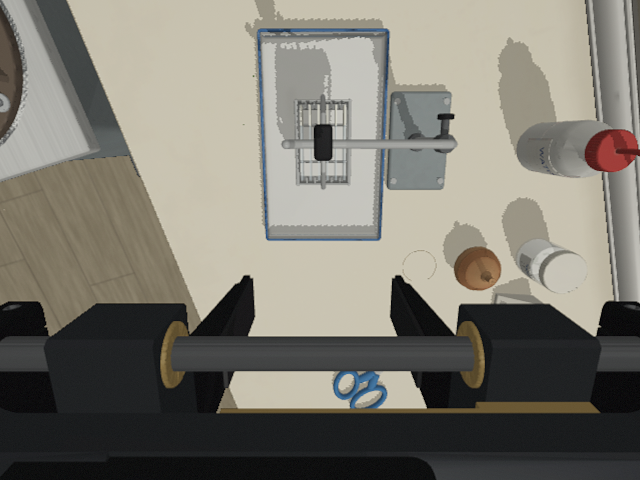

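View pics/s12.png

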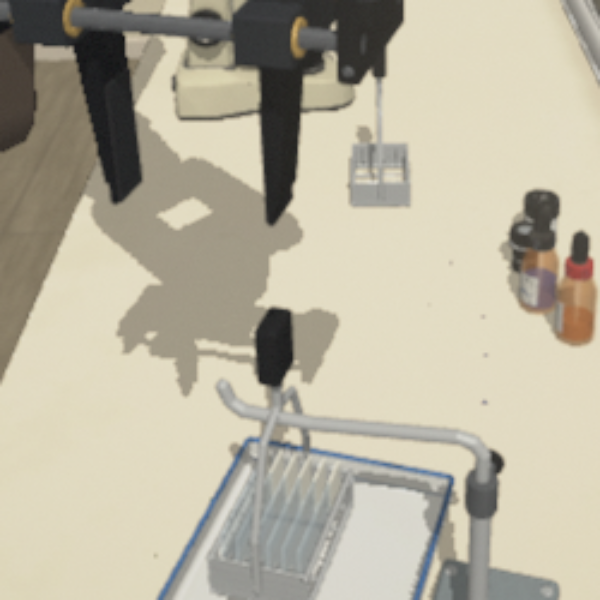

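The full rack hangs upright in the throat: grip at (323,142) in the wrist view, and −0.7 / +2.1 mm from the hook in its own frame. The grip's top is at z≈221–222 against an expected 220.5. The empty rack is still standing.

```bash
python3 -c "
from cell import job
print(job.job_done())"
```

```text
the job is handed in; nothing more can be done
None
```

The full rack is hanging on the drip stand's hook, released and upright, and I handed the job in at about 15.8 s of the 51 s allowed. No verdict was reported.

**Last checks:**
- **Position:** from the wrist camera, the grip sits about −0.7 mm along the rod and +2 mm across from mid-throat. Its top is at z≈222 mm, against 220.5 mm expected for a loop resting on the rod.
- **Hanging still:** the pictures after release and after retreat show it hanging straight. I did not measure its speed.
- **Robot clear:** the gripper is well away, with force readings near zero.
- **Empty rack:** the side view shows it still standing where it was. I did not re-measure its position.

**What disagreed:** the first grasp closed on air. The real fingertips sat about 39 mm behind the reported TCP, as camera depth showed. I opened, went down 40 mm more and gripped. From then on I used the height measured at the grasp: the loop touched the rod at a reported TCP z of 145.3 mm, against 145.4 mm predicted.

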